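# Open up the apple peeling machine and hold its blade back

### The arm

A 6-joint arm with a two-finger parallel gripper is mounted at the origin on a cart in front of the work surface, level with it; the furniture and walls round the work are solid. World frame = base frame: x ahead of the robot, y to its left, z up, the work surface at z = 0. Lengths are in m, angles in rad, forces in N, time in s.
With the tool pointing down it reaches from about 0.3 to 0.85 m from the base axis. Payload 4.2 kg.
Tool frame: the origin (TCP) lies at the very end of the fingers, on their centre line; the grasp point (between the pads) lies 19 mm behind it; y points along the fingers, z is the direction in which the jaws open and shut, and the axes are right-handed (so a half turn about y gives the same grasp; the last joint's range is limited). The gripper opens to 91 mm and grips with 3 to 60 N. Pads are 32 mm wide; open, the fingers measure 118 mm over their backs; the gripper's body (76 mm by 178 mm) begins 60 mm behind the grasp point.
Start: joints at [-1.258, 0.32, 1.565, -0, 1.257, -0.02], TCP at [0.188, -0.543, 0.214] pointing down, gripper open.
Joint ranges: [-3.11, 3.11], [-0.84, 2.01], [0.21, 2.61], [-1.34, 4.49], [0.05, 2.63], [-2.56, 2.56]. Speed limits (rad/s): [2.57, 2.57, 3.14, 3.14, 3.14, 3.14].

### API

Orientations are given as a rotation vector (axis times angle).
In Python, from bench import arm gives the robot as it stands. The module is installed in compiled form; this text tells all that it offers.
- The arm moves only by the tool jog_arm, never from a script. Its arguments are lists of equal length, an entry for each row: "dp": the shift along the tool's x, y, z normalised to -1 to 1, where 1 is 20 cm, a list of three; "angular": the turn, a rotation vector about the tool's x, y, z normalised to -1 to 1, where 1 is 60 degrees, a list of three; "jaw": the gripper command: -1 is shut, 1 is fully open, values between are in proportion. A call has 1 to 10 rows; each row shifts and turns the pose as measured when the row begins, along the tool's axes as they then stand; what a row does not reach is not made up. A row lasts 1/10 s, in which the tool goes at most 50 mm and 8.59 degrees, less where a joint would pass 70% of its speed; a pose out of reach is approached as far as the arm can. A call with a number of a shift or a turn outside -1 to 1 is refused whole. A call with a gripper value outside its range is refused whole. The fingers move at their own pace and stop on an object; "squeeze" is the grip in N (left out, the last holds). Time passes only in rows, so rows that do not move let the fingers close. It gives the time, the measured TCP pose, the force and the opening at its end, in the units of the state.
- arm.get_state(): the state, without advancing time (a new reading comes with each control period).
- arm.get_image(name): name is "side" or "top"; returns the picture (420x560x3 uint8, red, green, blue); there is no depth.
- arm.get_calibration(name): a dict with "vertical_fov" (degrees; the focal length in pixels is half the picture's height over the tangent of half this angle, whatever the lens; pixels are square), "cx", "cy" (the principal point, pixels), "k1" (the pictures are not rectified: a ray, as slopes to the right and down, at radius r is drawn at 1 + k1 r^2 times it, then the intrinsics apply), "rvec" (rotation vector, rad) and "tvec" (3), from world to camera coordinates, as OpenCV has them. Camera axes: x right, y down, z forward; pixel columns grow to the right and rows downward; lengths in m; the calibration is good to about 2 mm. A picture is of the moment at which its call begins. get_calibration takes no time and is no camera call.
- arm.close_job(): hands the job in, once; it reports no verdict.
Trained networks look in the newest picture that a camera, given by its name, has taken for a name from the list of things; names that differ only in an ending like _2 or _b are one class to them, and where a whole thing is asked for, a point or a joint stands for the part that bears it (a point fixed in the world has none). Each returns a list of dicts, best first, with "p" (0 to 1); they miss things now and then, are a little off and sometimes report something else, mostly with a low value. They report only what shows in the picture. A call takes as long as a camera call.
- arm.trace(camera, thing): "mask" (420x560 bool, what is visible of it) and "centre" ([column, row] in pixels, amid what is visible of it).
- arm.tip_of(camera, thing): "centre" ([column, row] in pixels: a listed point, or the origin of a listed thing).
The state is a dict: "t": time; "qpos": joint angles; "joint_velocities": joint speeds; "effort": joint torques, N m; "eef_pos": TCP position; "ee_rot": TCP orientation; "wrist_force": force on the tool from outside, world axes, zero at the start; "moment": the same for the moment, N m; "grip_width": finger opening in m.
Only numpy, scipy, OpenCV 4.12 (cv2) and the standard library are available. Lean on these libraries where they do the work, as an engineer would, in place of code of your own. Each camera call takes 0.05 s, during which the arm holds its last target. There are 200 camera calls.

### The job

Get the apple peeling machine ready for me to load an apple: wind its handwheel clockwise (seen from above) by the upright knob on its rim until the collar on the fork shaft is fully back against the gear housing, and leave it there. Then pull the sprung blade slide out by its upright grip until its pointer lines up with the marker clip on the rail beside it, and hold it there: finish while still holding the grip at the mark, because the spring pulls it back as soon as you let go. Do not shift the marker clip, and leave the apple, lemon and onion where they are.

Things in the scene. Friction and masses are not known exactly. Their poses are not given: they have to be found in the camera images.
- machine: apple peeling machine fixed to the worktop: pale wooden base 180 (x) x 320 (y) x 16 mm; origin on the worktop, 5 mm behind (+x of) the base's middle; x to the back, y to the left, z up. White gear housing 72 x 80 mm at (25, 100) mm, top z = 70 mm, under the handwheel; blade slide at y = -50 mm, pulls to -x; scale rail along x at y = -105 mm, top z = 30 mm
- handwheel (a joint): turn of the handwheel in rad, about an upright axis at (25, 100) mm in the machine's frame; grows clockwise seen from above; 0 to 9, at 9 the fork collar is on its stop. Moves the fork shaft 6 mm per rad. Light friction (2 N at the knob), stays where left. Spoked metal wheel 104 mm across, top of rim z = 86 mm
- knob_top (a point): middle of the top of the upright black knob on the handwheel, 45 mm from the wheel's axis; the knob is round, 15 to 17 mm across, 39 mm tall from z = 87 to 126 mm above the worktop, and spins freely on its own pin, so a gripper that keeps its yaw can carry it round
- fork (a joint): travel of the fork shaft in m towards the housing (machine's +y); shaft axis at x = 25 mm, z = 58 mm in the machine's frame, three prongs, collar 28 mm across; 0.054 = collar against the stop ring on the housing's face (fully back); it starts 0.032 to 0.054 m short of that
- blade_slide (a joint): how far the blade slide is pulled out in m along the machine's -x, 0 = at rest; a spring pulls it back with 5 N at 0, rising 1.2 N per 10 mm; end of travel 0.065
- grip_top (a point): middle of the top of the blade slide's upright black grip: 14 mm (machine's x) x 20 mm (machine's y), from z = 30 to 86 mm above the worktop; it rides on a steel block, top z = 32 mm; 26 mm behind its back face (+x) stands the wire blade loop, 72 mm high; both its y sides are free
- pointer (a point): top of the outer end of the thin upright pointer fin (3 mm thick in x) that stands out from the blade slide to -y, z = 44 mm; level in x with the middle of the grip
- mark (a point): top of the inner end of the thin upright fin (3 mm thick in x) on the marker clip, a black 16 mm saddle on the scale rail, z = 44 mm; 22 to 45 mm towards the machine's -x from the pointer at rest; the two are lined up when the pointer and mark have the same x in the machine's frame
- apple: loose red apple 80 mm across, to the right of the machine; bystander; origin under its middle
- lemon: loose lemon 78 x 55 mm, to the left of the machine; bystander; origin under its middle
- onion: loose red onion 67 mm across, to the left of the machine; bystander; origin under its middle

How it is judged:
On the way, in this order (a step that is already met when the one before it is completed fails the run):
1. the fork collar is wound back against the housing (within 2 mm) (value of joint fork above 0.052 m), for 0.2 s.
2. the blade slide is pulled out to the mark (within 5 mm) in the fingers (x of pointer in the frame of mark between -0.005 and 0.005 m and contact force between the fingers and blade_slide above 3 N), for 0.3 s.
At the end, for the whole second after the job is handed in: fork collar within 2 mm of its stop; blade slide at rest with its pointer within 5 mm of the mark along the machine's x, held there by the fingers (more than 3 N on it) (all of step 2 and value of joint fork above 0.052 m and velocity of joint blade_slide between -0.01 and 0.01 m/s); the arm keeps its last pose, push and grip.
It fails at once if the marker clip is shifted more than 4 mm (distance of mark from where it was at the start of the episode above 0.004 m).
It fails at once if the apple, lemon or onion is moved more than 30 mm (distance of any of apple, lemon, onion from where it was at the start of the episode above 0.03 m).
It also fails if it takes over 64 s, if anything falls off the work surface, if the arm or the gripper's body presses on something with over 40 N, if the wrist force passes 120 N, or if a joint passes its speed limit or range.

## Working session

There is one attempt and no reset: what is moved stays moved. The work goes in short steps, Python scripts to look and compute and a tool call to move; the robot and the scene stay as the last step left them, time stands still between calls to the robot, and variables do not carry over. Pictures are saved under pics/ and viewed, about 8 in all and at most 12, crops included, and the job is handed in when it is done.

Besides the shell and the picture viewer there is one more tool, called after "Emit:" by a JSON object that holds its "op" and its "data". jog_arm: Moves the arm, as the interface text tells. Its arguments: {"type":"object","properties":{"dp":{"type":"array","items":{"type":"array","items":{"type":"number"}}},"angular":{"type":"array","items":{"type":"array","items":{"type":"number"}}},"jaw":{"type":"array","items":{"type":"number"}},"squeeze":{"type":"number"}},"required":["dp","angular","jaw"]}

```bash
mkdir -p pics; cat > h.py <<'E'
import numpy as np, cv2
from bench import arm
def cam(n):
    c=arm.get_calibration(n); f=210/np.tan(np.radians(c["vertical_fov"])/2)
    R=cv2.Rodrigues(np.array(c["rvec"],float))[0]; t=np.array(c["tvec"],float)
    return c,f,R,t
def ray(n,px):
    c,f,R,t=cam(n); d=np.array([(px[0]-c["cx"])/f,(px[1]-c["cy"])/f]); u=d.copy()
    for _ in range(30): u=d/(1+c["k1"]*(u@u))
    return -R.T@t, R.T@np.array([u[0],u[1],1])
def atz(n,px,z):
    o,d=ray(n,px); return o+d*(z-o[2])/d[2]
def proj(n,P):
    c,f,R,t=cam(n); p=R@np.array(P,float)+t; u=p[:2]/p[2]; u=u*(1+c["k1"]*(u@u)); return u*f+[c["cx"],c["cy"]]
def tri(a,b):
    o1,d1=ray("top",a);o2,d2=ray("side",b)
    s=np.linalg.lstsq(np.c_[d1,-d2],o2-o1,rcond=None)[0]
    p,q=o1+s[0]*d1,o2+s[1]*d2; return (p+q)/2,np.linalg.norm(p-q)
E
python3 - <<'E'
from h import *
np.set_printoptions(precision=4,suppress=True)
I=[arm.get_image(n) for n in("top","side")]
for n,i in zip(("top","side"),I): cv2.imwrite(f"pics/{n}0.png",i[:,:,::-1])
Z=dict(machine=0,knob_top=.126,grip_top=.086,pointer=.044,mark=.044,apple=0,lemon=0,onion=0)
for k,z in Z.items():
    r={n:arm.tip_of(n,k) for n in("top","side")}
    for n in r:
        for q in r[n][:2]: print(k,n,q["p"],np.array(q["centre"]),atz(n,q["centre"],z))
    if r["top"] and r["side"]: print("   tri",*tri(r["top"][0]["centre"],r["side"][0]["centre"]))
print(arm.get_state()); 
for n in("top","side"): print(-cam(n)[2].T@cam(n)[3])
E
```

```text
machine top 0.9 [329.7 237.7] [ 0.5168 -0.0529  0.    ]
machine side 0.96 [261.4 270.5] [ 0.5211 -0.0477  0.    ]
   tri [ 0.5188 -0.052   0.0038] 0.005349635589033882
knob_top top 0.4 [305.1 211.9] [0.5619 0.0215 0.126 ]
knob_top side 0.57 [274.2 219. ] [0.557  0.0167 0.126 ]
   tri [0.5596 0.0209 0.1235] 0.005664987468291386
grip_top top 0.7 [349.1 240.7] [ 0.4948 -0.0962  0.086 ]
grip_top top 0.42 [417.3 232.6] [ 0.5187 -0.2768  0.086 ]
grip_top side 0.81 [248.9 262.9] [ 0.4957 -0.1     0.086 ]
   tri [ 0.4953 -0.0966  0.0824] 6.896504686941573e-05
pointer side 0.7 [249.8 293.4] [ 0.4989 -0.1594  0.044 ]
mark top 0.65 [238.7 254.2] [0.4611 0.1962 0.044 ]
mark top 0.52 [370.3 249.1] [ 0.4795 -0.1586  0.044 ]
mark side 0.43 [238.7 292.1] [ 0.472  -0.1554  0.044 ]
   tri [ 0.4648  0.2108 -0.3781] 0.1143025054065578
apple top 0.66 [416.  231.2] [ 0.5384 -0.2957  0.    ]
apple side 0.64 [261.6 356.6] [ 0.5299 -0.2973  0.    ]
   tri [ 0.534  -0.2965  0.0011] 0.008573693760654451
lemon top 0.72 [236.8 205.8] [0.6049 0.2092 0.    ]
lemon side 0.87 [285.4 211.5] [0.5889 0.2001 0.    ]
   tri [ 0.597   0.2078 -0.0031] 0.0169089686351203
onion top 0.77 [235.9 254.5] [0.4662 0.2077 0.    ]
onion side 0.51 [246.6 208.8] [0.4648 0.2152 0.    ]
onion side 0.29 [287.2 210.4] [0.5947 0.2055 0.    ]
   tri [0.4655 0.2071 0.0065] 0.00043236107485760794
{'t': 0.9, 'qpos': array([-1.258 ,  0.3196,  1.5644,  0.    ,  1.2574, -0.02  ]), 'joint_velocities': array([ 0.0011,  0.0011, -0.0021,  0.001 ,  0.0004,  0.0008]), 'effort': array([ -0.0008, -41.2346, -23.223 ,   0.0728,   0.0374,   0.    ]), 'eef_pos': array([ 0.1879, -0.5435,  0.214 ]), 'ee_rot': array([-0.3428,  2.0409, -2.0412]), 'wrist_force': array([-0.5648, -0.0851,  0.3498]), 'moment': array([ 0.0098, -0.0016,  0.0303]), 'grip_width': 0.09117190067710332}
[0.2696 0.0778 1.4485]
[ 0.574  -0.7432  0.7762]
```

View pics/top0.png

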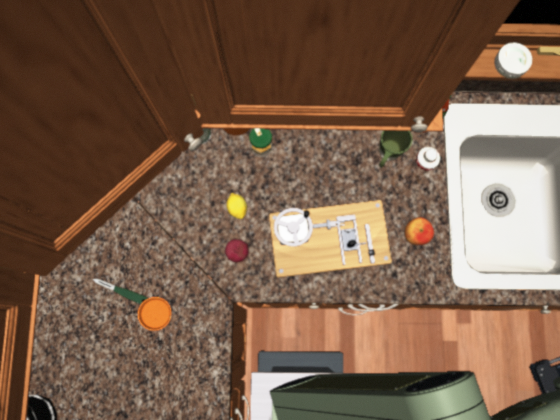

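View pics/side0.png

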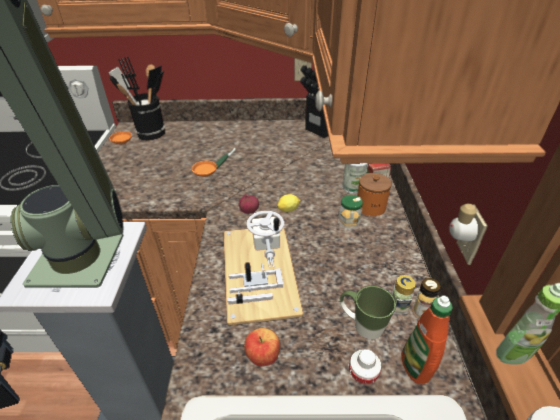

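The top view shows the machine's base with corners near (270,213), (382,202), (392,263) and (275,276). The wheel is at about (293,228), the knob (305,212), the grip (349,241) and the marker (372,250). The fruit is clear of the machine on both sides. I'll enlarge both views.

```bash
python3 - <<'E'
from h import *
np.set_printoptions(precision=4,suppress=True)
a=cv2.imread("pics/top0.png")[195:285,262:400]; b=cv2.imread("pics/side0.png")[205:325,215:305]
a=cv2.resize(a,None,fx=5,fy=5,interpolation=cv2.INTER_CUBIC);cv2.imwrite("pics/topc.png",a)
b=cv2.resize(b,None,fx=5,fy=5,interpolation=cv2.INTER_CUBIC);cv2.imwrite("pics/sidec.png",b)
m=arm.get_image("top");r=arm.trace("top","machine")
M=r[0]["mask"].astype(np.uint8);
ys,xs=np.nonzero(M);P=np.array([atz("top",(x,y),.016)[:2] for x,y in zip(xs,ys)])
print(len(P),cv2.minAreaRect((P*1000).astype(np.float32)))
E
```

```text
Traceback (most recent call last):
  File "h.py", line 12, in atz
    o,d=ray(n,px); return o+d*(z-o[2])/d[2]
        ~~~^^^^^^
  File "h.py", line 8, in ray
    c,f,R,t=cam(n); d=np.array([(px[0]-c["cx"])/f,(px[1]-c["cy"])/f]); u=d.copy()
            ~~~^^^
  File "h.py", line 4, in cam
    c=arm.get_calibration(n); f=210/np.tan(np.radians(c["vertical_fov"])/2)
ValueError: time passes only in moves, steps and waits
```

View pics/topc.png

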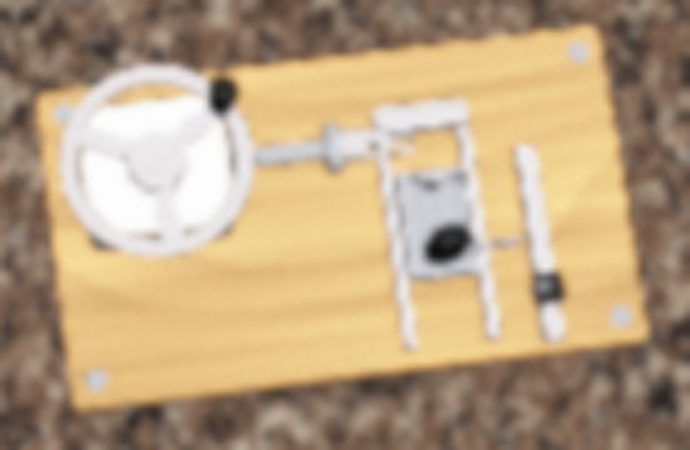

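View pics/sidec.png

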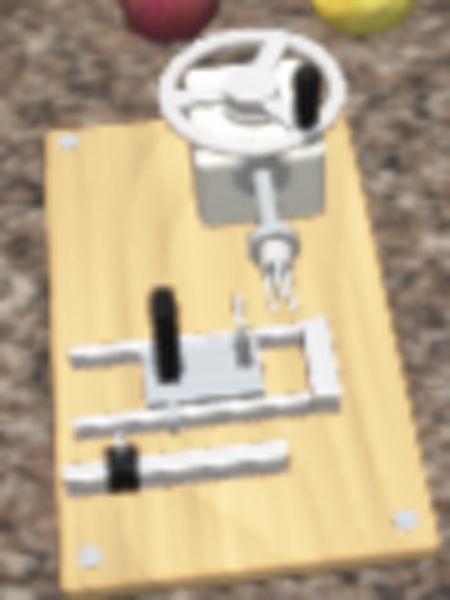

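The crops show the base corners, wheel rim, knob, fork, grip, pointer and the black clip clearly. The knob is at the back right of the wheel, and the collar is about 40 mm from the housing. Next I'll fit the machine's pose to the corners.

```bash
python3 - <<'E'
from bench import arm; import pickle
pickle.dump({n:arm.get_calibration(n) for n in("top","side")},open("cal.pkl","wb"))
E
sed -i 's/c=arm.get_calibration(n)/c=CAL[n]/; s/^from bench import arm/from bench import arm\nimport pickle; CAL=pickle.load(open("\.\/cal.pkl","rb"))/' h.py
cat > fit.py <<'E'
from h import *
from scipy.optimize import least_squares
np.set_printoptions(precision=4,suppress=True)
T=lambda x,y:(262+(x-2)/5,195+(y-2)/5); S=lambda x,y:(215+(x-2)/5,205+(y-2)/5)
o=[("top",T(37,95),(85,160,16)),("top",T(600,28),(85,-160,16)),("top",T(648,340),(-95,-160,16)),("top",T(75,408),(-95,160,16)),("top",T(157,160),(25,100,86)),
("side",S(437,552),(85,-160,16)),("side",S(62,590),(-95,-160,14)),("side",S(47,125),(-95,160,16)),("side",S(253,92),(25,100,86))]
def W(p,m):
    c,s=np.cos(p[2]),np.sin(p[2]); return np.array([p[0]+c*m[0]-s*m[1],p[1]+s*m[0]+c*m[1],m[2]])
for sel in(("top",),("side",),("top","side")):
    f=lambda p:np.concatenate([proj(n,W(p,np.array(m)/1000))-u for n,u,m in o if n in sel])
    r=least_squares(f,[.52,-.05,.1]); print(sel,r.x); print(r.fun.reshape(-1,2).round(1).tolist())
p=r.x
def toM(w):
    c,s=np.cos(p[2]),np.sin(p[2]); d=np.array(w[:2])-p[:2]; return np.array([c*d[0]+s*d[1],-s*d[0]+c*d[1]])*1000
Q=[("knobtop T","top",T(222,92),.126),("knobtop S","side",S(305,68),.126),("gripT","top",T(445,242),.086),("gripS","side",S(162,293),.086),
("ptr T","top",T(515,241),.044),("ptrS","side",S(175,405),.044),("markT","top",T(540,270),.044),("markS","side",S(121,440),.044),("clipT","top",T(547,286),.032),("clipS","side",S(123,460),.032),
("collarT","top",T(332,147),.058),("collarS","side",S(272,240),.058)]
for k,n,u,z in Q: w=atz(n,u,z); print(k,w,toM(w))
print("axis",W(p,(.025,.1,.126)),"rail grip line",W(p,(0,-.05,.086)))
E
python3 fit.py
```

```text
('top',) [ 0.519  -0.051   0.1319]
[[-0.5, -0.8], [0.2, -0.5], [0.7, 0.4], [-0.5, 0.8], [0.1, 0.0]]
('side',) [ 0.5202 -0.0512  0.1207]
[[0.8, -0.5], [-1.2, 0.6], [-0.1, 0.6], [0.5, -1.0]]
('top', 'side') [ 0.5194 -0.0511  0.1275]
[[-0.3, -1.2], [0.4, -0.5], [0.6, 0.5], [-0.7, 0.4], [0.1, -0.3], [0.8, -0.8], [-1.0, 0.7], [-0.7, 0.8], [0.0, -1.0]]
knobtop T [0.559  0.0192 0.126 ] [48.2671 64.6218]
knobtop S [0.5606 0.0198 0.126 ] [49.9038 65.0691]
gripT [ 0.4887 -0.1     0.086 ] [-36.6211 -44.697 ]
gripS [ 0.4912 -0.1009  0.086 ] [-34.3229 -45.887 ]
ptr T [ 0.4965 -0.1435  0.044 ] [-34.434  -88.7828]
ptrS [ 0.497  -0.1357  0.044 ] [-32.9101 -81.076 ]
markT [ 0.4808 -0.1568  0.044 ] [-51.6897 -99.9442]
markS [ 0.4724 -0.1569  0.044 ] [-60.0309 -98.997 ]
clipT [ 0.4739 -0.1624  0.032 ] [ -59.3007 -104.6714]
clipS [ 0.4727 -0.1594  0.032 ] [ -60.1009 -101.4806]
collarT [ 0.5443 -0.0433  0.058 ] [25.7444  4.515 ]
collarS [ 0.5427 -0.038   0.058 ] [24.8573  9.9885]
axis [0.5314 0.0513 0.126 ] rail grip line [ 0.5257 -0.1006  0.086 ]
```

```bash
cat > go.py <<'E'
import sys; from h import *
from scipy.spatial.transform import Rotation as Ro
np.set_printoptions(precision=3,suppress=True)
def show(target,yaw=.1275):
    s=arm.get_state(); R=Ro.from_rotvec(s["ee_rot"]); M=R.as_matrix()
    y=np.array([0,0,-1.]); best=None
    for sg in(1,-1):
        z=sg*np.array([-np.sin(yaw),np.cos(yaw),0]); G=np.c_[np.cross(y,z),y,z]
        a=(R.inv()*Ro.from_matrix(G)).as_rotvec()
        if best is None or np.linalg.norm(a)<np.linalg.norm(best): best=a
    d=np.array(target)-s["eef_pos"]
    print("t",s["t"],"pos",s["eef_pos"],"q",s["qpos"],"w",s["grip_width"],"F",s["wrist_force"])
    print("tool x,z axes",M[:,0],M[:,2],"| dp norm",M.T@d/.2,"dist",np.linalg.norm(d),"| ang norm",best/np.radians(60))
if __name__=="__main__": show([float(v) for v in sys.argv[1:4]],*[float(v) for v in sys.argv[4:]])
E
python3 go.py .5605 .0185 .2
```

```text
t 1.0 pos [ 0.188 -0.543  0.214] q [-1.258  0.32   1.564 -0.     1.257 -0.02 ] w 0.09167415206831876 F [-0.243  0.522  1.043]
tool x,z axes [-0.945 -0.327  0.   ] [ 0.327 -0.945  0.   ] | dp norm [-2.679  0.07  -2.047] dist 0.6744413892387842 | ang norm [-0.     0.196  0.   ]
```

Emit:
{"op": "jog_arm", "data": {"dp": [[0,0,0],[0,0,0],[-0.16,0,-0.18],[-0.16,0,-0.18],[-0.16,0,-0.18],[-0.16,0,-0.18],[-0.16,0,-0.18],[-0.16,0,-0.18],[-0.16,0,-0.18],[-0.16,0,-0.18]], "angular": [[0,0.1,0],[0,0.1,0],[0,0,0],[0,0,0],[0,0,0],[0,0,0],[0,0,0],[0,0,0],[0,0,0],[0,0,0]], "jaw": [0.3,0.3,0.3,0.3,0.3,0.3,0.3,0.3,0.3,0.3], "squeeze": 20}}

```text
t: 2.0
eef_pos: [0.4151, -0.2238, 0.2134]
ee_rot: [-0.107, 2.162, -2.174]
wrist_force: [0.6, -0.8, 1.1]
grip_width: 0.0591
```

```bash
python3 go.py .5605 .0185 .2
```

```text
t 2.0 pos [ 0.415 -0.224  0.213] q [-0.517  0.154  1.791 -0.003  1.191  0.953] w 0.05914293801339462 F [ 0.64  -0.835  1.107]
tool x,z axes [-0.995 -0.102 -0.003] [ 0.102 -0.995  0.005] | dp norm [-0.846  0.063 -1.132] dist 0.28290572633087824 | ang norm [-0.005 -0.025 -0.002]
```

Emit:
{"op": "jog_arm", "data": {"dp": [[-0.14,0.01,-0.19],[-0.14,0.01,-0.19],[-0.14,0.01,-0.19],[-0.14,0.01,-0.19],[-0.14,0.01,-0.19],[-0.12,0.01,-0.16],[0,0,0]], "angular": [[0,-0.025,0],[0,0,0],[0,0,0],[0,0,0],[0,0,0],[0,0,0],[0,0,0]], "jaw": [0.1,0.1,0.1,0.1,0.1,0.1,0.1]}}

```text
t: 2.7
eef_pos: [0.558, 0.0325, 0.2015]
ee_rot: [-0.136, 2.14, -2.153]
wrist_force: [-1.4, 0.3, -0.2]
grip_width: 0.0502
```

```bash
python3 go.py .5605 .0185 .096; python3 - <<'E'
from h import *
i=arm.get_image("side"); cv2.imwrite("pics/s1.png",cv2.resize(i[120:320,200:340,::-1],None,fx=4,fy=4)[:600])
for n in("top","side"):
    for q in arm.tip_of(n,"knob_top")[:2]: print(n,q["p"],q["centre"],atz(n,q["centre"],.126))
E
```

```text
t 2.7 pos [0.558 0.033 0.201] q [ 0.041  0.298  1.629 -0.006  1.205  1.478] w 0.0501985221844897 F [-1.378  0.263 -0.155]
tool x,z axes [-0.991 -0.135 -0.009] [ 0.135 -0.991  0.007] | dp norm [0.002 0.528 0.068] dist 0.10642616223310707 | ang norm [-0.006  0.008 -0.009]
top 0.36 [307.4, 213.1] [0.55880128 0.01557814 0.126     ]
side 0.39 [273.6, 219.4] [0.55542488 0.01510293 0.126     ]
```

Emit:
{"op": "jog_arm", "data": {"dp": [[0,0.1,0.07],[0,0.2,0],[0,0.2,0],[0,0.03,0],[0,0,0]], "angular": [[-0.006,0.008,-0.009],[0,0,0],[0,0,0],[0,0,0],[0,0,0]], "jaw": [0.1,0.1,0.1,0.1,0.1]}}

```text
t: 3.35
eef_pos: [0.5569, 0.0058, 0.0974]
ee_rot: [-0.119, 2.156, -2.166]
wrist_force: [0.6, 0.5, 0.7]
grip_width: 0.0503
```

```bash
python3 go.py .5605 .0185 .096; python3 - <<'E'
from h import *
i=arm.get_image("side"); cv2.imwrite("pics/s1.png",cv2.resize(i[150:300,200:340,::-1],None,fx=4,fy=4))
E
```

```text
t 3.35 pos [0.557 0.006 0.097] q [-0.008  0.389  1.778 -0.005  0.971  1.452] w 0.05026548608855511 F [0.575 0.538 0.692]
tool x,z axes [-0.994 -0.114 -0.004] [ 0.114 -0.994  0.005] | dp norm [-0.025  0.007 -0.061] dist 0.013260645313314695 | ang norm [-0.005 -0.013 -0.003]
```

View pics/s1.png

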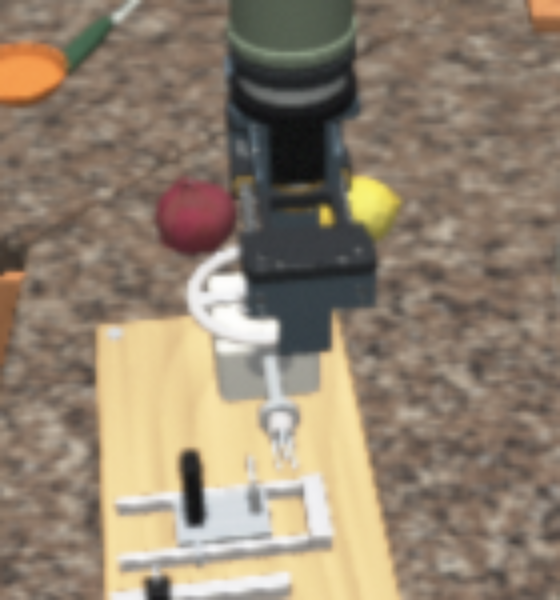

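The fingers straddle the knob, which is hidden behind them, and there is no contact force. I'll centre on it and close.

Emit:
{"op": "jog_arm", "data": {"dp": [[-0.015,0,-0.05],[0,0,0],[0,0,0],[0,0,0],[0,0,0],[0,0,0],[0,0,0]], "angular": [[0,-0.01,0],[0,0,0],[0,0,0],[0,0,0],[0,0,0],[0,0,0],[0,0,0]], "jaw": [0.1,0.1,-1,-1,-1,-1,-1], "squeeze": 20}}

```text
t: 4.1
eef_pos: [0.5624, 0.0181, 0.1048]
ee_rot: [-0.117, 2.146, -2.153]
wrist_force: [-0.6, 3.1, 0.6]
grip_width: 0.0157
```

```bash
python3 go.py .5605 .0185 .096
```

```text
t 4.1 pos [0.562 0.018 0.105] q [ 0.013  0.384  1.764 -0.003  0.978  1.461] w 0.01568924581206784 F [-0.551  3.061  0.568]
tool x,z axes [-0.992 -0.124 -0.016] [ 0.124 -0.992  0.004] | dp norm [ 0.01   0.044 -0.004] dist 0.008998603171902092 | ang norm [-0.004 -0.003 -0.015]
```

Emit:
{"op": "jog_arm", "data": {"dp": [[0,0,0],[0,0.045,0],[0,0.01,0],[0,0,0],[0,0,0],[0,0,0]], "angular": [[0,0,0],[0,0,-0.015],[0,0,0],[0,0,0],[0,0,0],[0,0,0]], "jaw": [-0.4,-0.4,-0.4,-1,-1,-1], "squeeze": 20}}

```text
t: 4.7
eef_pos: [0.5624, 0.0176, 0.0922]
ee_rot: [-0.137, 2.153, -2.164]
wrist_force: [-0.5, 0.6, 1.8]
grip_width: 0.0157
```

```bash
python3 go.py .5605 .0185 .096
```

```text
t 4.7 pos [0.562 0.018 0.092] q [ 0.014  0.405  1.765 -0.006  0.973  1.463] w 0.015710942172355018 F [-0.537  0.605  1.842]
tool x,z axes [-0.992 -0.124  0.003] [ 0.124 -0.992  0.005] | dp norm [ 0.009 -0.019 -0.006] dist 0.004341005705296665 | ang norm [-0.005 -0.003  0.003]
```

```bash
cat > wind.py <<'E'
import sys; from go import *
C=np.array([.5314,.0513]); ST=float(sys.argv[1]); N=int(sys.argv[2])
s=arm.get_state(); M=Ro.from_rotvec(s["ee_rot"]).as_matrix(); p=s["eef_pos"]; r=p[:2]-C
a=np.arctan2(r[1],r[0]); print("angle",a,"radius",np.hypot(*r)); show([p[0],p[1],.096])
cur=p.copy()
for k in range(1,N+1):
    b=a-ST*k; t=np.array([C[0]+.045*np.cos(b),C[1]+.045*np.sin(b),.094])
    print((M.T@(t-cur)/.2).round(3).tolist(),end=", "); cur=t
print()
E
python3 wind.py .2 6
```

```text
angle -0.8264959895767556 radius 0.045820607660717105
t 4.7 pos [0.562 0.018 0.092] q [ 0.014  0.405  1.765 -0.006  0.973  1.463] w 0.015710942172355018 F [-0.537  0.605  1.842]
tool x,z axes [-0.992 -0.124  0.003] [ 0.124 -0.992  0.005] | dp norm [ 0.    -0.019  0.   ] dist 0.0037759562227745735 | ang norm [-0.005 -0.003  0.003]
[0.041, -0.009, 0.019], [0.043, 0.0, 0.014], [0.045, 0.0, 0.005], [0.045, 0.0, -0.004], [0.043, 0.0, -0.012], [0.04, 0.0, -0.021],
```

Emit:
{"op": "jog_arm", "data": {"dp": [[0.041,-0.005,0.019],[0.043,0,0.014],[0.045,0,0.005],[0.045,0,-0.004],[0.043,0,-0.012],[0.04,0,-0.021]], "angular": [[0,0,0],[0,0,0],[0,0,0],[0,0,0],[0,0,0],[0,0,0]], "jaw": [-1,-1,-1,-1,-1,-1]}}

```text
t: 5.3
eef_pos: [0.5125, 0.0151, 0.0924]
ee_rot: [-0.117, 2.162, -2.149]
wrist_force: [6.9, 6.2, -6.9]
grip_width: 0.0154
```

```bash
python3 wind.py .25 8
```

```text
angle -2.0532729795076596 radius 0.04083937208581654
t 5.3 pos [0.512 0.015 0.092] q [0.003 0.331 1.888 0.008 0.913 1.45 ] w 0.015443185980055696 F [ 6.875  6.153 -6.885]
tool x,z axes [-0.993 -0.118 -0.01 ] [ 0.118 -0.993 -0.005] | dp norm [-0.    -0.018 -0.   ] dist 0.003567066923534007 | ang norm [ 0.005 -0.009 -0.01 ]
[0.054, -0.008, -0.02], [0.031, -0.0, -0.046], [0.019, 0.0, -0.053], [0.005, 0.0, -0.056], [-0.009, 0.0, -0.055], [-0.022, 0.0, -0.052], [-0.034, 0.001, -0.044], [-0.044, 0.001, -0.035],
```

Emit:
{"op": "jog_arm", "data": {"dp": [[0.045,-0.005,-0.01],[0.031,0,-0.046],[0.019,0,-0.053],[0.005,0,-0.056],[-0.009,0,-0.055],[-0.022,0,-0.052]], "angular": [[0,0,0],[0,0,0],[0,0,0],[0,0,0],[0,0,0],[0,0,0]], "jaw": [-1,-1,-1,-1,-1,-1]}}

```text
t: 5.9
eef_pos: [0.4923, 0.0685, 0.093]
ee_rot: [-0.105, 2.157, -2.148]
wrist_force: [1.8, -3.8, -4.8]
grip_width: 0.0158
```

```bash
python3 wind.py .25 8
```

```text
angle 2.7268683547864487 radius 0.042746640842818345
t 5.9 pos [0.492 0.069 0.093] q [0.113 0.304 1.929 0.004 0.889 1.565] w 0.01579616546732828 F [ 1.78  -3.835 -4.765]
tool x,z axes [-0.993 -0.116 -0.019] [ 0.116 -0.993 -0.003] | dp norm [-0.    -0.015 -0.   ] dist 0.002993562280518114 | ang norm [ 0.003 -0.01  -0.018]
[-0.025, -0.004, -0.05], [-0.044, 0.001, -0.035], [-0.051, 0.001, -0.023], [-0.055, 0.001, -0.009], [-0.056, 0.001, 0.005], [-0.053, 0.001, 0.018], [-0.047, 0.001, 0.031], [-0.038, 0.001, 0.042],
```

Emit:
{"op": "jog_arm", "data": {"dp": [[-0.025,-0.005,-0.05],[-0.044,0,-0.035],[-0.051,0,-0.023],[-0.055,0,-0.009],[-0.056,0,0.005],[-0.053,0,0.018],[-0.047,0,0.031]], "angular": [[0,-0.01,-0.015],[0,0,0],[0,0,0],[0,0,0],[0,0,0],[0,0,0],[0,0,0]], "jaw": [-1,-1,-1,-1,-1,-1,-1]}}

```text
t: 6.6
eef_pos: [0.5574, 0.0925, 0.0928]
ee_rot: [-0.151, 2.156, -2.156]
wrist_force: [-4.5, -1.5, 0.6]
grip_width: 0.0154
```

```bash
python3 wind.py .25 8
```

```text
angle 1.0081459340231602 radius 0.04872977226152278
t 6.6 pos [0.557 0.093 0.093] q [0.144 0.41  1.755 0.001 0.983 1.582] w 0.015360382096452555 F [-4.511 -1.499  0.574]
tool x,z axes [-0.991 -0.132  0.007] [ 0.132 -0.991 -0.   ] | dp norm [ 0.    -0.016 -0.   ] dist 0.00317154047936552 | ang norm [0.    0.005 0.007]
[-0.026, -0.006, 0.055], [-0.027, -0.0, 0.049], [-0.014, -0.0, 0.054], [-0.0, -0.0, 0.056], [0.014, 0.0, 0.054], [0.027, 0.0, 0.049], [0.038, 0.0, 0.041], [0.047, 0.0, 0.03],
```

Emit:
{"op": "jog_arm", "data": {"dp": [[-0.026,-0.005,0.055],[-0.027,0,0.049],[-0.014,0,0.054],[0,0,0.056],[0.014,0,0.054]], "angular": [[0,0,0],[0,0,0],[0,0,0],[0,0,0],[0,0,0]], "jaw": [-1,-1,-1,-1,-1]}}

```text
t: 7.1
eef_pos: [0.5779, 0.0418, 0.0928]
ee_rot: [-0.146, 2.171, -2.147]
wrist_force: [-4.8, 4.1, 1.5]
grip_width: 0.0156
```

```bash
python3 wind.py .2 8;  python3 - <<'E'
from h import *
i=arm.get_image("side"); cv2.imwrite("pics/s2.png",cv2.resize(i[190:310,210:310,::-1],None,fx=5,fy=5))
E
```

```text
angle -0.2024069907920635 radius 0.04742108854823541
t 7.1 pos [0.578 0.042 0.093] q [0.046 0.43  1.721 0.013 0.998 1.482] w 0.015630104636311294 F [-4.786  4.092  1.477]
tool x,z axes [-0.992 -0.127  0.007] [ 0.127 -0.992 -0.012] | dp norm [ 0.    -0.016 -0.   ] dist 0.003162135313346276 | ang norm [0.011 0.    0.006]
[0.03, -0.006, 0.037], [0.026, -0.0, 0.036], [0.033, -0.0, 0.03], [0.039, -0.0, 0.023], [0.042, 0.0, 0.015], [0.044, 0.0, 0.006], [0.045, 0.0, -0.003], [0.043, 0.0, -0.012],
```

View pics/s2.png

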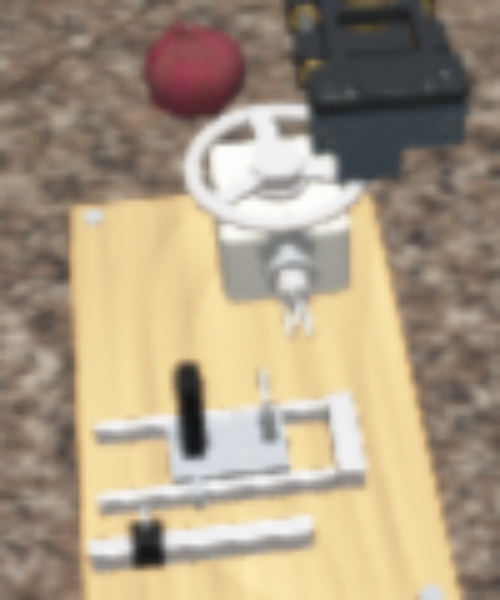

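The collar, at crop (290,252), has nearly reached the stop ring after 5.7 rad of winding. The measured radii show the axis is about 3 mm further back than I fitted. I'll continue in smaller steps.

```bash
sed -i 's/\.5314,\.0513/.5345,.0522/' wind.py; python3 wind.py .2 5 | tail -1
```

```text
[0.019, -0.006, 0.04], [0.029, -0.0, 0.034], [0.035, -0.0, 0.028], [0.04, 0.0, 0.02], [0.043, 0.0, 0.012],
```

Emit:
{"op": "jog_arm", "data": {"dp": [[0.02,-0.002,0.04],[0.026,0,0.036],[0.033,0,0.03],[0.039,0,0.023]], "angular": [[0.01,0,0],[0,0,0],[0,0,0],[0,0,0]], "jaw": [-1,-1,-1,-1]}}

```text
t: 7.55
eef_pos: [0.5554, 0.0138, 0.0929]
ee_rot: [-0.139, 2.178, -2.151]
wrist_force: [-0.8, 7.3, -2.0]
grip_width: 0.0152
```

```bash
python3 wind.py .15 5
```

```text
angle -1.0716695009351085 radius 0.04368662120418836
t 7.55 pos [0.555 0.014 0.093] q [-0.003  0.398  1.775  0.014  0.978  1.441] w 0.015194350905430812 F [-0.791  7.291 -1.996]
tool x,z axes [-0.993 -0.119  0.009] [ 0.119 -0.993 -0.013] | dp norm [ 0.    -0.016 -0.   ] dist 0.003127397461383505 | ang norm [ 0.012 -0.008  0.008]
[0.03, -0.006, 0.016], [0.033, 0.0, 0.005], [0.034, 0.0, 0.0], [0.033, 0.0, -0.005], [0.032, 0.0, -0.01],
```

Emit:
{"op": "jog_arm", "data": {"dp": [[0.03,-0.003,0.016],[0.033,0,0.005],[0.034,0,0],[0.033,0,-0.005],[0.032,0,-0.01]], "angular": [[0.01,0,0],[0,0,0],[0,0,0],[0,0,0],[0,0,0]], "jaw": [-1,-1,-1,-1,-1]}}

```text
t: 8.05
eef_pos: [0.5268, 0.0094, 0.093]
ee_rot: [-0.118, 2.171, -2.153]
wrist_force: [2.2, 2.0, -6.2]
grip_width: 0.0155
```

```bash
python3 wind.py .15 7;  python3 - <<'E'
from h import *
i=arm.get_image("side"); cv2.imwrite("pics/s3.png",cv2.resize(i[220:280,240:300,::-1],None,fx=8,fy=8,interpolation=cv2.INTER_CUBIC))
E
```

```text
angle -1.7492145099301508 radius 0.04349164075472515
t 8.05 pos [0.527 0.009 0.093] q [-0.009  0.353  1.851  0.011  0.935  1.442] w 0.015484493238001988 F [ 2.21   1.972 -6.162]
tool x,z axes [-0.994 -0.112 -0.004] [ 0.113 -0.994 -0.008] | dp norm [-0.    -0.015 -0.   ] dist 0.002967913889363849 | ang norm [ 0.008 -0.014 -0.004]
[0.034, -0.005, -0.005], [0.029, 0.0, -0.017], [0.027, 0.0, -0.021], [0.023, 0.0, -0.025], [0.019, 0.0, -0.028], [0.015, 0.0, -0.03], [0.01, 0.0, -0.032],
```

View pics/s3.png

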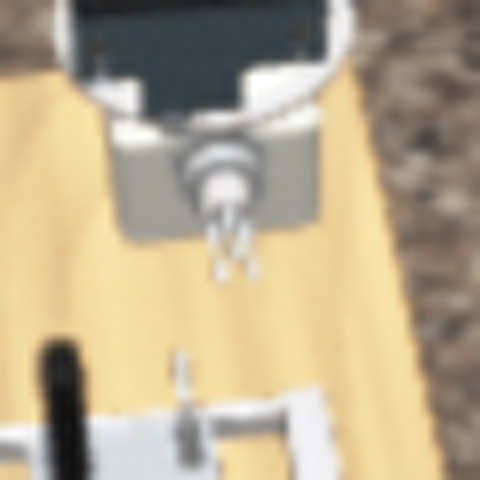

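The collar, at crop (222,165), is now right at the stop ring. I'll keep winding until it stalls.

Emit:
{"op": "jog_arm", "data": {"dp": [[0.034,-0.002,-0.005],[0.029,0,-0.017],[0.027,0,-0.021],[0.023,0,-0.025]], "angular": [[0.008,-0.01,0],[0,0,0],[0,0,0],[0,0,0]], "jaw": [-1,-1,-1,-1]}}

```text
t: 8.5
eef_pos: [0.5033, 0.0213, 0.0931]
ee_rot: [-0.121, 2.155, -2.153]
wrist_force: [4.5, -0.0, -7.9]
grip_width: 0.0153
```

```bash
python3 wind.py .15 7
```

```text
angle -2.3617982639600403 radius 0.04391303636287794
t 8.5 pos [0.503 0.021 0.093] q [0.019 0.318 1.908 0.002 0.907 1.466] w 0.015276835378587896 F [ 4.516 -0.028 -7.893]
tool x,z axes [-0.992 -0.122 -0.01 ] [ 0.122 -0.993 -0.   ] | dp norm [-0.    -0.015 -0.   ] dist 0.0029121952377496874 | ang norm [ 0.    -0.005 -0.009]
[0.023, -0.005, -0.025], [0.014, -0.0, -0.031], [0.009, -0.0, -0.032], [0.004, -0.0, -0.033], [-0.001, 0.0, -0.034], [-0.006, 0.0, -0.033], [-0.011, 0.0, -0.032],
```

7.75 rad so far, and it still turns freely.

Emit:
{"op": "jog_arm", "data": {"dp": [[0.02,-0.002,-0.025],[0.014,0,-0.031],[0.009,0,-0.032],[0.004,0,-0.033]], "angular": [[0,0,0],[0,0,0],[0,0,0],[0,0,0]], "jaw": [-1,-1,-1,-1]}}

```text
t: 8.9
eef_pos: [0.4956, 0.0303, 0.0932]
ee_rot: [-0.128, 2.104, -2.174]
wrist_force: [6.7, -29.5, -12.3]
grip_width: 0.0157
```

```bash
python3 wind.py .15 7
```

```text
angle -2.628846847834568 radius 0.04458799128608398
t 8.9 pos [0.496 0.03  0.093] q [ 0.06   0.302  1.931 -0.042  0.887  1.517] w 0.015699381305075748 F [  6.674 -29.482 -12.347]
tool x,z axes [-0.99  -0.14  -0.019] [ 0.139 -0.99   0.034] | dp norm [-0.    -0.014  0.   ] dist 0.002751620640459848 | ang norm [-0.032  0.012 -0.018]
[0.012, -0.005, -0.031], [0.005, -0.001, -0.033], [-0.0, -0.001, -0.034], [-0.005, -0.001, -0.033], [-0.01, -0.001, -0.032], [-0.015, -0.001, -0.03], [-0.019, -0.001, -0.028],
```

The wheel has stalled with −29 N at about 8.0 rad, so it is on its stop. I'll hold, release, rise and check.

Emit:
{"op": "jog_arm", "data": {"dp": [[0,0,0],[0,0,0],[0,0,0],[0,0,0],[0,0,0],[0,0,0],[0,-0.1,0],[0,-0.15,0],[0,-0.1,0],[0,0,0]], "angular": [[0,0,0],[0,0,0],[0,0,0],[0,0,0],[0,0,0],[0,0,0],[-0.01,0,-0.01],[0,0,0],[0,0,0],[0,0,0]], "jaw": [-1,-1,-1,0.1,0.1,0.1,0.1,0.1,0.1,0.1]}}

```text
t: 9.9
eef_pos: [0.491, 0.0313, 0.1677]
ee_rot: [-0.149, 2.118, -2.174]
wrist_force: [0.2, -0.1, -0.8]
grip_width: 0.0502
```

```bash
python3 go.py .491 -.1005 .16;  python3 - <<'E'
from fit import *
R={}
for n in("top","side"):
    i=arm.get_image(n); R[n]=i
    for k,z in dict(knob_top=.126,grip_top=.086,pointer=.044,mark=.044).items():
        for q in arm.tip_of(n,k)[:1]: w=atz(n,q["centre"],z);print(n,k,q["p"],q["centre"],w,toM(w))
b=cv2.resize(R["side"][205:325,215:305,::-1],None,fx=5,fy=5,interpolation=cv2.INTER_CUBIC)
cv2.imwrite("pics/s4.png",b)
E
```

```text
t 9.9 pos [0.491 0.031 0.168] q [ 0.058  0.225  1.823 -0.03   1.09   1.5  ] w 0.050241211020427105 F [ 0.231 -0.092 -0.807]
tool x,z axes [-0.99  -0.142 -0.001] [ 0.142 -0.99   0.026] | dp norm [0.094 0.055 0.651] dist 0.13206976333817522 | ang norm [-0.025  0.014 -0.002]
('top',) [ 0.519  -0.051   0.1319]
[[-0.5, -0.8], [0.2, -0.5], [0.7, 0.4], [-0.5, 0.8], [0.1, 0.0]]
('side',) [ 0.5202 -0.0512  0.1207]
[[0.8, -0.5], [-1.2, 0.6], [-0.1, 0.6], [0.5, -1.0]]
('top', 'side') [ 0.5194 -0.0511  0.1275]
[[-0.3, -1.2], [0.4, -0.5], [0.6, 0.5], [-0.7, 0.4], [0.1, -0.3], [0.8, -0.8], [-1.0, 0.7], [-0.7, 0.8], [0.0, -1.0]]
knobtop T [0.559  0.0192 0.126 ] [48.2671 64.6218]
knobtop S [0.5606 0.0198 0.126 ] [49.9038 65.0691]
gripT [ 0.4887 -0.1     0.086 ] [-36.6211 -44.697 ]
gripS [ 0.4912 -0.1009  0.086 ] [-34.3229 -45.887 ]
ptr T [ 0.4965 -0.1435  0.044 ] [-34.434  -88.7828]
ptrS [ 0.497  -0.1357  0.044 ] [-32.9101 -81.076 ]
markT [ 0.4808 -0.1568  0.044 ] [-51.6897 -99.9442]
markS [ 0.4724 -0.1569  0.044 ] [-60.0309 -98.997 ]
clipT [ 0.4739 -0.1624  0.032 ] [ -59.3007 -104.6714]
clipS [ 0.4727 -0.1594  0.032 ] [ -60.1009 -101.4806]
collarT [ 0.5443 -0.0433  0.058 ] [25.7444  4.515 ]
collarS [ 0.5427 -0.038   0.058 ] [24.8573  9.9885]
axis [0.5314 0.0513 0.126 ] rail grip line [ 0.5257 -0.1006  0.086 ]
top grip_top 0.53 [350.8, 241.7] [ 0.4922 -0.1006  0.086 ] [-33.2588 -45.7006]
top pointer 0.57 [366.2, 239.2] [ 0.5064 -0.148   0.044 ] [-25.1548 -94.5261]
top mark 0.57 [369.6, 252.7] [ 0.4696 -0.1565  0.044 ] [-62.7466 -98.3137]
side knob_top 0.39 [249.8, 216.9] [0.4931 0.0259 0.126 ] [-16.303   79.6414]
side grip_top 0.95 [246.6, 262.9] [ 0.4901 -0.0999  0.086 ] [-35.2236 -44.7676]
side pointer 0.79 [250.0, 290.9] [ 0.4989 -0.1519  0.044 ] [-33.1061 -97.4302]
side mark 0.53 [237.6, 290.8] [ 0.4691 -0.1514  0.044 ] [-62.6238 -93.1799]
```

View pics/s4.png

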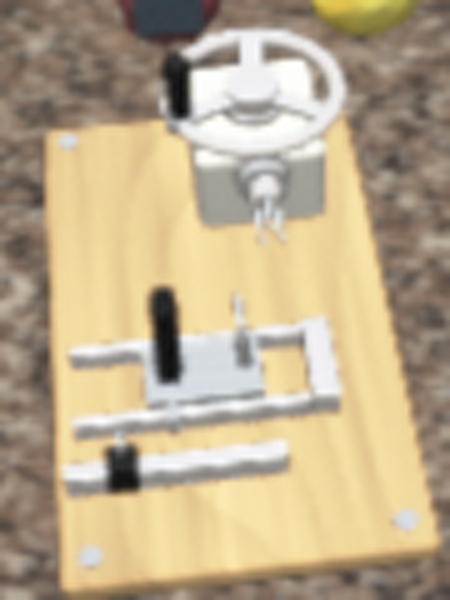

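The collar sits against the housing's ring at crop (263,180), and the knob has come to rest at the front left. Pointer to mark measures about 27 mm. Next is the grip.

Emit:
{"op": "jog_arm", "data": {"dp": [[0.02,0,0.15],[0.02,0,0.17],[0.02,0.02,0.17],[0.02,0.02,0.1],[0,0,0],[0,0,0]], "angular": [[-0.025,0.014,0],[0,0,0],[0,0,0],[0,0,0],[0,0,0],[0,0,0]], "jaw": [0.1,0.1,0.1,0.1,0.1,0.1]}}

```text
t: 11.0
eef_pos: [0.4894, -0.0908, 0.1555]
ee_rot: [-0.146, 2.16, -2.155]
wrist_force: [0.6, -0.5, -0.3]
grip_width: 0.0504
```

```bash
python3 go.py .491 -.1005 .055
```

```text
t 11.0 pos [ 0.489 -0.091  0.156] q [-0.207  0.25   1.823  0.001  1.076  1.234] w 0.050395936034572174 F [ 0.65  -0.5   -0.334]
tool x,z axes [-0.992 -0.129  0.006] [ 0.129 -0.992 -0.003] | dp norm [-0.004  0.502  0.05 ] dist 0.10099098790290384 | ang norm [0.002 0.002 0.006]
```

Emit:
{"op": "jog_arm", "data": {"dp": [[-0.004,0.1,0.045],[0,0.15,0],[0,0.12,0],[0,0.07,0],[0,0,0],[0,0,0]], "angular": [[0,0,0],[0,0,0],[0,0,0],[0,0,0],[0,0,0],[0,0,0]], "jaw": [0.1,0.1,0.1,0.1,0.1,0.1]}}

```text
t: 11.6
eef_pos: [0.4936, -0.0941, 0.0666]
ee_rot: [-0.147, 2.155, -2.149]
wrist_force: [1.2, -1.1, -0.2]
grip_width: 0.0503
```

```bash
python3 go.py .491 -.1005 .055
```

```text
t 11.6 pos [ 0.494 -0.094  0.067] q [-0.213  0.354  1.934  0.003  0.855  1.221] w 0.050254266790124555 F [ 1.18  -1.086 -0.19 ]
tool x,z axes [-0.991 -0.135  0.001] [ 0.135 -0.991 -0.003] | dp norm [0.017 0.058 0.03 ] dist 0.013527917099364952 | ang norm [0.003 0.007 0.001]
```

Emit:
{"op": "jog_arm", "data": {"dp": [[0.015,0.058,0.03],[0,0,0],[0,0,0],[0,0,0],[0,0,0],[0,0,0],[0,0,0]], "angular": [[0,0.007,0],[0,0,0],[0,0,0],[0,0,0],[0,0,0],[0,0,0],[0,0,0]], "jaw": [0.1,0.1,-1,-1,-1,-1,-1], "squeeze": 40}}

```text
t: 12.3
eef_pos: [0.4937, -0.1032, 0.0571]
ee_rot: [-0.135, 2.147, -2.155]
wrist_force: [1.2, 0.7, -2.2]
grip_width: 0.0196
```

```bash
python3 go.py .491 -.1005 .055
```

```text
t 12.3 pos [ 0.494 -0.103  0.057] q [-0.227  0.366  1.946 -0.003  0.823  1.214] w 0.01957918533817151 F [ 1.16   0.669 -2.193]
tool x,z axes [-0.991 -0.131 -0.005] [ 0.131 -0.991  0.004] | dp norm [ 0.012  0.01  -0.015] dist 0.004362360998832811 | ang norm [-0.004  0.003 -0.005]
```

Emit:
{"op": "jog_arm", "data": {"dp": [[0.03,0,0],[0.03,0,0],[0.03,0,0],[0.03,0,0],[0.01,0,0],[0,0,0],[0,0,0]], "angular": [[0,0,0],[0,0,0],[0,0,0],[0,0,0],[0,0,0],[0,0,0],[0,0,0]], "jaw": [-1,-1,-1,-1,-1,-1,-1]}}

```text
t: 13.0
eef_pos: [0.4795, -0.1052, 0.0572]
ee_rot: [-0.1, 2.137, -2.143]
wrist_force: [6.7, 1.4, -6.2]
grip_width: 0.0199
```

```bash
python3 go.py .491 -.1005 .055;  python3 - <<'E'
from h import *
R={}
for n in("top","side"):
    i=arm.get_image(n); R[n]=i
    for k,z in dict(grip_top=.086,pointer=.044,mark=.044).items():
        for q in arm.tip_of(n,k)[:1]: w=atz(n,q["centre"],z);print(n,k,q["p"],q["centre"],w)
b=cv2.resize(R["side"][260:315,215:285,::-1],None,fx=10,fy=10,interpolation=cv2.INTER_CUBIC)
cv2.imwrite("pics/s5.png",b)
E
```

```text
t 13.0 pos [ 0.48  -0.105  0.057] q [-0.244  0.337  1.997  0.011  0.775  1.192] w 0.01987996779475301 F [ 6.652  1.426 -6.167]
tool x,z axes [-0.991 -0.126 -0.034] [ 0.126 -0.992  0.005] | dp norm [-0.059  0.013 -0.016] dist 0.01256937771519438 | ang norm [-0.005 -0.001 -0.032]
side grip_top 0.67 [241.2, 263.2] [ 0.4770311  -0.10082472  0.086     ]
side pointer 0.72 [246.6, 288.9] [ 0.49036607 -0.14577685  0.044     ]
side mark 0.56 [237.1, 291.5] [ 0.46806561 -0.15354786  0.044     ]
```

View pics/s5.png

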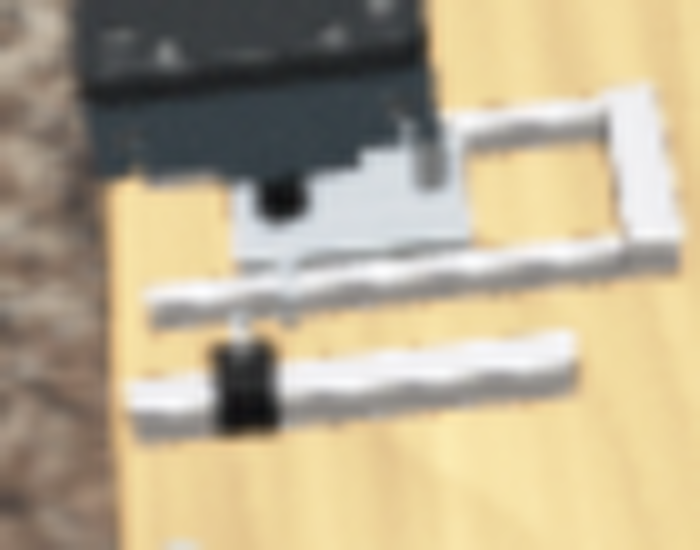

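The pointer fin, at crop (288,300), is still right of the mark fin at (238,318). The slide moved about 14 mm, and some distance remains.

```bash
python3 - <<'E'
from h import *
np.set_printoptions(precision=4,suppress=True)
c,s=np.cos(.1275),np.sin(.1275)
mx=lambda w:(c*(w[0]-.5194)+s*(w[1]+.0511))*1000
my=lambda w:(-s*(w[0]-.5194)+c*(w[1]+.0511))*1000
P=lambda x,y:(215+(x-4.5)/10,260+(y-4.5)/10)
for k,u,z in[("grip",(241.2,263.2),.086),("ptr near top",P(288,265),.044),("ptr mid",P(288,295),.044),("ptr bottom",P(288,320),.032),("mark in",P(238,318),.044),("mark out",P(242,342),.044),("clip top mid",P(243,365),.036)]:
    u=np.array(u); w=atz("side",u,z); print(k,u,w,mx(w),my(w))
for x in(-50,-60):
  for y in(-70,-90,-97,-105):
    w=[.5194+(c*x-s*y)/1000,-.0511+(s*x+c*y)/1000,.044]; u=proj("side",w); print(x,y,(u-[215,260])*10+4.5)
E
```

```text
grip [241.2 263.2] [ 0.477  -0.1008  0.086 ] -48.347722579447776 -43.933692155851375
ptr near top [243.35 286.05] [ 0.4819 -0.137   0.044 ] -48.10359557693261 -80.39860098601709
ptr mid [243.35 289.05] [ 0.4826 -0.1462  0.044 ] -48.64170206649935 -89.63432863744188
ptr bottom [243.35 291.55] [ 0.4816 -0.1441  0.032 ] -49.333290231433025 -87.45327888823795
mark in [238.35 291.35] [ 0.471  -0.1531  0.044 ] -60.94776659474361 -95.03227358373756
mark out [238.75 293.75] [ 0.4726 -0.1603  0.044 ] -60.35020052857301 -102.37552018626555
clip top mid [238.85 296.05] [ 0.4722 -0.1608  0.036 ] -60.741266687864844 -102.85884829981312
-50 -70 [277.7876 232.8165]
-50 -90 [282.4534 296.7783]
-50 -97 [284.1235 319.6625]
-50 -105 [286.0564 346.1409]
-60 -70 [236.9298 237.0417]
-60 -90 [240.9282 301.1276]
-60 -97 [242.3596 324.0566]
-60 -105 [244.0163 350.5871]
```

12.2 mm remain. The target is tool x +12 mm, which puts the TCP at x ≈ 0.4675.

Emit:
{"op": "jog_arm", "data": {"dp": [[0.03,0,0],[0.03,0,0],[0.03,0,0],[0.02,0,0],[0.01,0,0]], "angular": [[0,0,-0.02],[0,0,-0.01],[0,0,-0.01],[0,0,0],[0,0,0]], "jaw": [-1,-1,-1,-1,-1]}}

```text
t: 13.9
eef_pos: [0.4699, -0.1065, 0.0572]
ee_rot: [-0.106, 2.141, -2.152]
wrist_force: [7.0, 1.5, -8.2]
grip_width: 0.0196
```

```bash
python3 go.py .4674 -.1067 .057
```

```text
t 13.9 pos [ 0.47  -0.107  0.057] q [-0.248  0.328  2.01   0.003  0.778  1.197] w 0.019596452599408908 F [ 7.046  1.457 -8.184]
tool x,z axes [-0.992 -0.123 -0.024] [ 0.122 -0.992  0.007] | dp norm [ 0.012  0.001 -0.001] dist 0.002469791599337658 | ang norm [-0.006 -0.004 -0.023]
```

Emit:
{"op": "jog_arm", "data": {"dp": [[0.02,0,0],[0.012,0,0],[0.006,0,0],[0.006,0,0]], "angular": [[0,0,-0.01],[0,0,0],[0,0,0],[0,0,0]], "jaw": [-1,-1,-1,-1]}}

```text
t: 14.3
eef_pos: [0.4705, -0.1064, 0.0573]
ee_rot: [-0.093, 2.136, -2.148]
wrist_force: [7.0, 1.2, -7.1]
grip_width: 0.0197
```

```bash
python3 go.py .4674 -.1067 .057;  python3 - <<'E'
from h import *
i=arm.get_image("side")
for k,z in dict(grip_top=.086,pointer=.044,mark=.044).items():
    for q in arm.tip_of("side",k)[:1]: w=atz("side",q["centre"],z);print(k,q["p"],q["centre"],w)
cv2.imwrite("pics/s6.png",cv2.resize(i[260:315,215:285,::-1],None,fx=10,fy=10,interpolation=cv2.INTER_CUBIC))
E
python3 go.py .4674 -.1067 .057
```

```text
t 14.3 pos [ 0.471 -0.106  0.057] q [-0.25   0.325  2.017  0.007  0.765  1.194] w 0.01971258579315793 F [ 6.985  1.16  -7.066]
tool x,z axes [-0.992 -0.121 -0.035] [ 0.121 -0.993  0.008] | dp norm [ 0.016  0.001 -0.001] dist 0.0031597922747612665 | ang norm [-0.008 -0.006 -0.033]
grip_top 0.71 [261.4, 271.5] [ 0.52706015 -0.12789354  0.086     ]
pointer 0.83 [243.0, 291.8] [ 0.48229014 -0.15452596  0.044     ]
mark 0.5 [237.8, 292.6] [ 0.47001255 -0.1568662   0.044     ]
t 14.5 pos [ 0.471 -0.106  0.057] q [-0.25   0.325  2.017  0.008  0.765  1.194] w 0.019715464045395096 F [ 7.427  1.174 -7.653]
tool x,z axes [-0.992 -0.121 -0.035] [ 0.121 -0.993  0.008] | dp norm [ 0.016  0.001 -0.   ] dist 0.003199533268569925 | ang norm [-0.008 -0.006 -0.033]
```

View pics/s6.png

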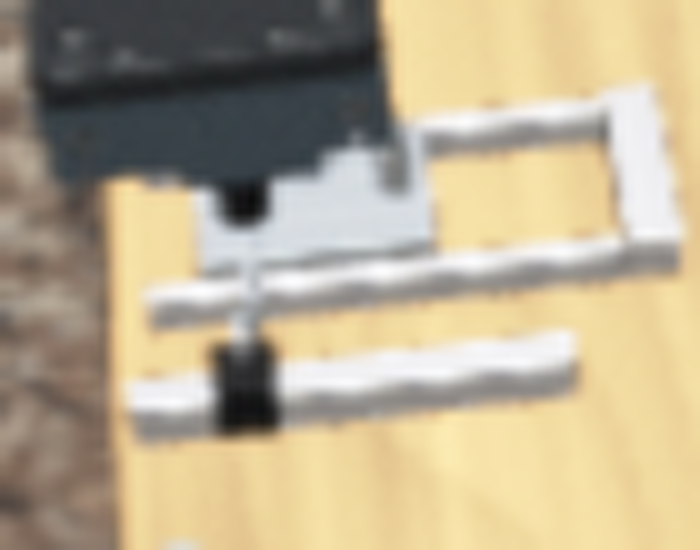

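The pointer fin at crop (250,265) now nearly meets the mark fin at (239,320). About 3 mm remain, and the TCP reading agrees. One last nudge.

Emit:
{"op": "jog_arm", "data": {"dp": [[0.025,0,0],[0.02,0,0],[0.011,0,0],[0.011,0,0]], "angular": [[0,0,0],[0,0,0],[0,0,0],[0,0,0]], "jaw": [-1,-1,-1,-1]}}

```text
t: 14.9
eef_pos: [0.467, -0.1069, 0.0574]
ee_rot: [-0.067, 2.127, -2.139]
wrist_force: [6.8, 0.4, -7.6]
grip_width: 0.02
```

```bash
python3 go.py .4674 -.1067 .057;  python3 - <<'E'
from h import *
for k in range(8): i=arm.get_image("side")
cv2.imwrite("pics/s7.png",cv2.resize(i[215:315,215:285,::-1],None,fx=6,fy=6,interpolation=cv2.INTER_CUBIC))
E
python3 go.py .4674 -.1067 .057
```

```text
t 14.9 pos [ 0.467 -0.107  0.057] q [-0.258  0.312  2.039  0.018  0.736  1.18 ] w 0.019985451873525885 F [ 6.794  0.426 -7.592]
tool x,z axes [-0.991 -0.119 -0.056] [ 0.119 -0.993  0.009] | dp norm [-0.002  0.002 -0.001] dist 0.0005812994601793204 | ang norm [-0.009 -0.008 -0.054]
t 15.3 pos [ 0.467 -0.107  0.057] q [-0.258  0.312  2.039  0.018  0.736  1.18 ] w 0.019479226871738854 F [ 7.435  1.348 -7.136]
tool x,z axes [-0.991 -0.119 -0.056] [ 0.119 -0.993  0.009] | dp norm [-0.002  0.002 -0.001] dist 0.0005942406208183801 | ang norm [-0.009 -0.007 -0.053]
```

View pics/s7.png

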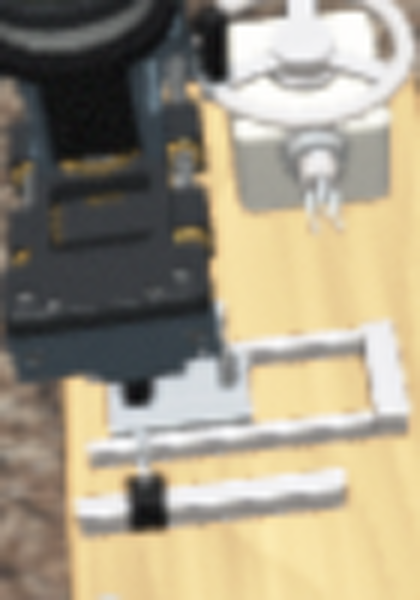

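The pointer fin at crop (142,445) runs straight into the mark fin at (145,475). The collar is still on the stop ring, and the pose held steady for 0.4 s. I'm handing in.

```bash
python3 -c "
from bench import arm
print(arm.close_job()); s=arm.get_state(); print(s['t'],s['eef_pos'],s['grip_width'],s['wrist_force'])"
```

```text
the job is handed in; nothing more can be done
None
the job is handed in; nothing more can be done
```

The machine is ready to load. The fork collar is fully back, and the arm is holding the blade slide at the marker clip. I handed the job in at 15.3 s; no verdict is reported.

- **Handwheel:** I wound it clockwise by the knob for about 8 rad, until it stalled with about 30 N against it. Pictures after I let go, and again at the end, show the collar against the stop ring.
- **Blade slide:** I pulled it out about 26 mm with a 40 N grip on the upright grip. In the last picture the pointer runs straight into the marker's fin. I put the remaining error at 1–2 mm or so, within the 5 mm limit. The arm stayed still for 0.4 s with the spring pulling about 7 N.
- **Marker clip and fruit:** The gripper stayed clear of the marker clip, apple, lemon and onion, and I saw none of them move. The last picture shows only the clip, not the fruit.

Some checks disagreed. The networks' pointer and marker positions were up to about 8 mm off what I saw in the enlarged pictures, so I used the pictures and the arm's own position instead. The wheel's axis turned out about 3 mm from where I first placed it, which I corrected while winding. The tool tilted about 3° under the spring load, but the grip held.

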